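# Couple a hitch head onto the test ball and latch it

### The arm

A 6-joint arm with a two-finger parallel gripper is mounted at the origin on the work surface. World frame = base frame: x ahead of the robot, y to its left, z up, the work surface at z = 0. Lengths are in m, angles in rad, forces in N, time in s.
With the tool pointing down it reaches from about 0.4 to 0.825 m from the base axis. Payload 7 kg.
Tool frame: the origin (TCP) lies between the finger pads, 19 mm behind the fingertips; this is the grasp point; z points along the fingers, y is the line along which they close (so a half turn about z gives the same grasp; the last joint's range is limited). The gripper opens to 85 mm and grips with 20 to 120 N. Pads are 22 mm wide; open, the fingers measure 114 mm over their backs; the gripper's body (76 mm by 85 mm) begins 54 mm behind the grasp point. The pads swing forward as they close: fully open they stand 13 mm farther back than shut.
Start: joints at [1.425, 0.359, 0.012, 0, -1.224, -0.288], TCP at [0.284, 0.612, 0.25] pointing down, gripper open.
Joint ranges: [-3.07, 3.07], [-1.43, 2.12], [-1.02, 1.25], [-3.03, 1.67], [-3.05, -0], [-3.03, 3.03]. Speed limits (rad/s): [2.39, 2.39, 3.01, 3.14, 3.14, 3.14].

### API

Orientations are given as [roll, pitch, yaw] about the fixed x, y, z axes, in that order (R = Rz(yaw) Ry(pitch) Rx(roll)).
In Python, from cell import * gives the robot as it stands.
- The arm moves only by the shell command python3 -m handwheel 'ROWS' [OPENING]. ROWS is JSON, a list that holds one entry, the list of rows, each a list of 6 numbers: the shift along the tool's x, y, z in cm, then the turn, a rotation vector about the tool's x, y, z in degrees. A call has exactly 5 rows; each row is the pose to reach, as a shift and turn from the pose commanded when the call began, along the tool's axes at that moment; what a row does not reach only later rows make up. A row lasts 1/8 s, in which the tool goes at most 62.5 mm and 10.7 degrees, less where a joint would pass 70% of its speed; a pose out of reach is approached as far as the arm can. A call with a gripper value outside its range is refused whole. OPENING is the finger opening in cm, from 0 to 8.54, set as the call begins (- or left out, the last holds). The fingers move at their own pace and stop on an object; the grip force is fixed at half the most. Time passes only in rows, so rows that repeat a pose let the fingers close, or fill a call up. It gives the time, the measured TCP pose, the force, the opening and the grip force at its end, in the units of the state.
- state(): the state, without advancing time (a new reading comes with each control period).
- grab_frame(name): name is "scene" or "top"; returns a dict with "pixels" (420x560x3 uint8, red, green, blue), "depth" (420x560 float32, m along the optical axis (not along the pixel's ray), 0 where there is no reading), "fov_y" (degrees; the focal length in pixels is half the picture's height over the tangent of half this angle, whatever the lens; pixels are square), "cx", "cy" (the principal point, pixels), "k1" (the pictures are not rectified: a ray, as slopes to the right and down, at radius r is drawn at 1 + k1 r^2 times it, then the intrinsics apply), "rvec" (rotation vector, rad) and "tvec" (3), from world to camera coordinates, as OpenCV has them. Camera axes: x right, y down, z forward; pixel columns grow to the right and rows downward; lengths in m; the calibration is good to about 2 mm. A picture is of the moment at which its call begins.
- close_job(): hands the job in; it is judged then, once.
The state is a dict: "clock": time; "joints": joint angles; "dq": joint speeds; "joint_efforts": joint torques, N m; "tool_pos": TCP position; "ee_rot": TCP orientation; "ft_force": force on the tool from outside, world axes, zero at the start; "moment": the same for the moment, N m; "width": opening from 0.0 (shut) to 1.0 (fully open); "gripper_force": force on a finger pad.
Only numpy, scipy, OpenCV 4.12 (cv2) and the standard library are available. Lean on these libraries where they do the work, as an engineer would, in place of code of your own. Each camera call takes 0.05 s, during which the arm holds its last target. There are 200 camera calls.

### The job

Pick up the hitch coupler, lower its socket onto the ball of the test stand and press it down through its snap until its rim sits fully home, flush on the stand's flange, with the latch lever still up. Then press the latch lever all the way down so that its hook closes under the flange, and let go. Be gentle: never press on the stand with more than 35 N, and leave the other things on the bench where they are.

Things in the scene. Friction and masses are not known exactly. Their poses are not given: they have to be found in the camera images.
- coupler: Loose hitch coupler, 0.5 to 0.65 kg with its lever: upright aluminium block 64 (x) x 44 (y) x 44 (z) mm, origin at the centre of its underside (the rim), over the bore's axis (z). Dark drawbar stub, 24 mm thick, 46 mm out of its -x end, axis 20 mm above the rim. The latch lever on top points to +x; raised, it reaches 84 mm above the rim and its hook 72 mm to +x of the origin.
- socket (a point): Centre of the socket's mouth, at the coupler's origin; z up the bore (33 mm wide, 36 deep). 13 mm above the rim two spring plungers narrow the bore to 25 mm: the 30 mm ball must be pushed past them with about 8 to 15 N all the way (the weight alone does not do it); then the rim goes down to a hard stop on the flange. Any yaw on the ball will do.
- grip (a point): Where to hold the coupler from above: 36 mm above the rim, 6 mm to -x of the origin; put the TCP here, fingers closing along the coupler's y on its two flat sides, 44 mm apart. The raised lever then stands between the fingers, clear below the gripper's body.
- latch (a joint): Lever angle, rad: 0 raised (sloping up), 0.45 fully down, level. Stays where it is left; takes 3 to 5 N at the pad, then a hard stop. Hinge line along the coupler's y, 10 mm to -x of the origin, 49 mm above the rim. The hook hanging from the lever over the +x end swings in under the stand's flange only if the rim is home; else it strikes the flange and the lever stops short.
- latch_pad (a point): Centre of the top of the lever's press pad, 18 x 26 mm, steel, 50 mm from the hinge; with the lever down it lies 40 mm to +x of the coupler's origin and 58 mm above the rim. It moves with the lever: pressed down it sinks about 22 mm and goes about 9 mm farther to +x.
- stand: Test stand bolted to the bench: dark plate 100 x 100 x 12 mm, column, and on its axis a steel stud. Origin: centre of the plate's underside; z up. Stud: flange 60 mm wide, 8 thick, bevelled below; over it a 30 mm ball, its top 33 mm above the flange's top. The stud's height differs each time, not measured: flange's top 60 to 105 mm above the bench. It yields 1 mm per 20 N.
- tape_roll: Bystander: black tape roll lying flat, 60 mm across, 20 mm high; origin at the centre of its underside.
- spare_stud: Bystander: small spare steel ball stud, 27 mm across, 46 mm high, standing; origin at the centre of its underside.
- glue_bottle: Bystander: white bottle, 52 mm across, 110 mm high, green cap; origin at the centre of its underside.
- wrench: Bystander: steel wrench lying flat; origin under its middle.
- screw_jar: Bystander: clear cup, 64 mm across, 55 mm high; origin at the centre of its underside.
- screwdriver: Bystander: green-handled screwdriver lying flat, about 200 mm long; origin under its middle.
Not all that is in view belongs to the job. Of the things that look like the stand, the middle-sized one is meant.

How it is judged:
On the way:
1. the socket sits upright over the ball, bearing on the stand, with the latch lever still up (horizontal distance between socket and stand below 0.005 m and height (world z) of socket between 0.055 and 0.109 m and angle between socket's own z axis and vertical below 0.08 rad and value of joint latch below 0.15 rad and contact force between coupler and stand above 0.5 N), for 0.2 s.
At the end, for the whole second after the job is handed in: The coupler sits upright (within 0.04 rad) and at rest on the ball, its socket's axis within 5 mm of the stand's, its rim 55 to 109 mm above the bench, and the latch lever is down (joint above 0.41 rad, which the hook allows only with the rim home on the flange); the gripper has let go (value of joint latch above 0.41 rad and horizontal distance between socket and stand below 0.005 m and height (world z) of socket between 0.055 and 0.109 m and angle between socket's own z axis and vertical below 0.04 rad and linear speed of coupler below 0.02 m/s); the robot touches nothing.
It fails at once if the coupler is pressed on the stand with more than 35 N (all contacts between them, with the 20 N squeeze of the plungers on the ball, above 55 N) (contact force between coupler and stand above 55 N).
It fails at once if the robot presses on the stand with more than 35 N (contact force between the arm and stand above 35 N).
It fails at once if a bystander is moved by more than 30 mm (distance of any of tape_roll, spare_stud, glue_bottle, wrench, screw_jar, screwdriver from where it was at the start of the episode above 0.03 m).
It also fails if it takes over 64 s, if anything falls off the work surface, if the arm or the gripper's body presses on something with over 40 N, if the wrist force passes 120 N, or if a joint passes its speed limit or range.

## Working session

There is one attempt and no reset: what is moved stays moved. The work goes in short steps, Python scripts to look and compute and a shell command to move; the robot and the scene stay as the last step left them, time stands still between calls to the robot, and variables do not carry over. Pictures are saved under pics/ and viewed, at most 10 in all, crops included, and the job is handed in when it is done.

```bash
mkdir -p pics; cat > h.py <<'E'
from cell import *
import numpy as np, cv2, pickle
def grab(n):
    f=grab_frame(n); pickle.dump(f,open(n+'.pkl','wb')); return f
def load(n): return pickle.load(open(n+'.pkl','rb'))
def K(f):
    h=f['pixels'].shape[0]; F=h/2/np.tan(np.radians(f['fov_y'])/2)
    return np.array([[F,0,f['cx']],[0,F,f['cy']],[0,0,1]]),np.array([f['k1'],0,0,0,0.])
def world(f,uv,d=None):
    uv=np.asarray(uv,float).reshape(-1,2); k,D=K(f)
    n=cv2.undistortPoints(uv.reshape(-1,1,2),k,D).reshape(-1,2)
    if d is None: d=f['depth'][uv[:,1].astype(int),uv[:,0].astype(int)]
    c=np.c_[n,np.ones(len(n))]*np.reshape(d,(-1,1))
    R=cv2.Rodrigues(np.array(f['rvec'],float))[0]
    return (c-np.array(f['tvec']).reshape(1,3))@R
def cloud(f):
    h,w=f['depth'].shape; u,v=np.meshgrid(np.arange(w),np.arange(h))
    return world(f,np.c_[u.ravel(),v.ravel()],f['depth'].ravel()).reshape(h,w,3)
def ray_z(f,uv,z):
    a=world(f,uv,np.ones(1)); R=cv2.Rodrigues(np.array(f['rvec'],float))[0]; c=-R.T@np.array(f['tvec']).ravel()
    dd=a-c; return c+dd*((z-c[2])/dd[:,2:])
def proj(f,P):
    k,D=K(f); return cv2.projectPoints(np.array(P,float).reshape(-1,1,3),np.array(f['rvec'],float),np.array(f['tvec'],float),k,D)[0].reshape(-1,2)
E
python3 - <<'E'
from h import *
for n in('scene','top'):
    f=grab(n); cv2.imwrite(f'pics/{n}0.png',cv2.resize(f['pixels'][...,::-1],(784,588)))
    R=cv2.Rodrigues(np.array(f['rvec'],float))[0]; print(n,-R.T@np.array(f['tvec']).ravel(),f['fov_y'],f['k1'])
print(state())
E
```

```text
scene [1.28243246 0.13827245 0.69769385] 51.308451777758194 -0.12441661336004545
top [0.50396973 0.00848653 1.49181952] 43.64053412071067 -0.05892846835078171
{'clock': 0.1, 'joints': array([ 1.42510078e+00,  3.59297658e-01,  1.11322279e-02, -2.79040635e-04,
       -1.22410547e+00, -2.88081864e-01]), 'dq': array([-0.00081814, -0.0014995 ,  0.00404181,  0.00111431, -0.00099977,
        0.00272985]), 'joint_efforts': array([-1.56125574e-03, -5.84762871e+01,  2.94109279e+01,  6.95465595e+00,
       -3.15129153e-03,  5.17315982e-06]), 'tool_pos': array([0.28357513, 0.61209102, 0.24916611]), 'ee_rot': array([ 3.14010431e+00, -1.67460169e-04, -4.33872299e-01]), 'ft_force': array([-0.18364379,  0.12460237, -0.36324864]), 'moment': array([0.00642022, 0.04293806, 0.04040361]), 'gripper_force': 0.0, 'width': 1.002111818807301}
```

View pics/scene0.png

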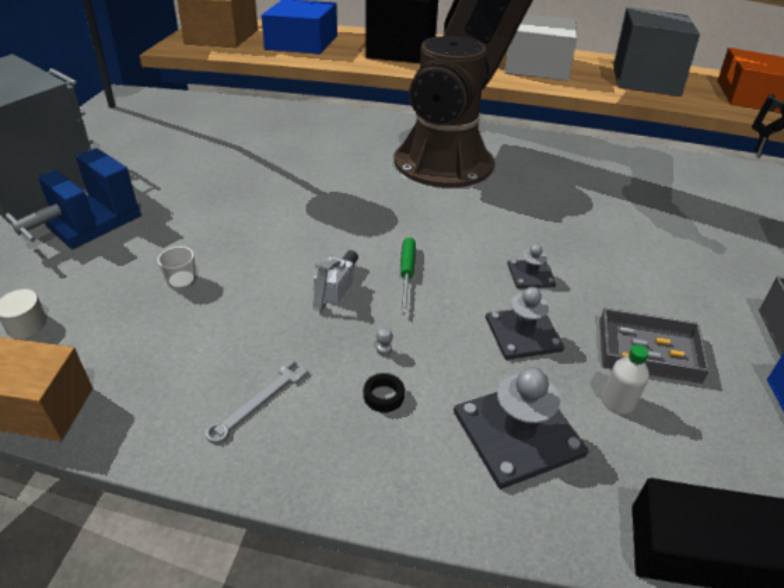

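View pics/top0.png

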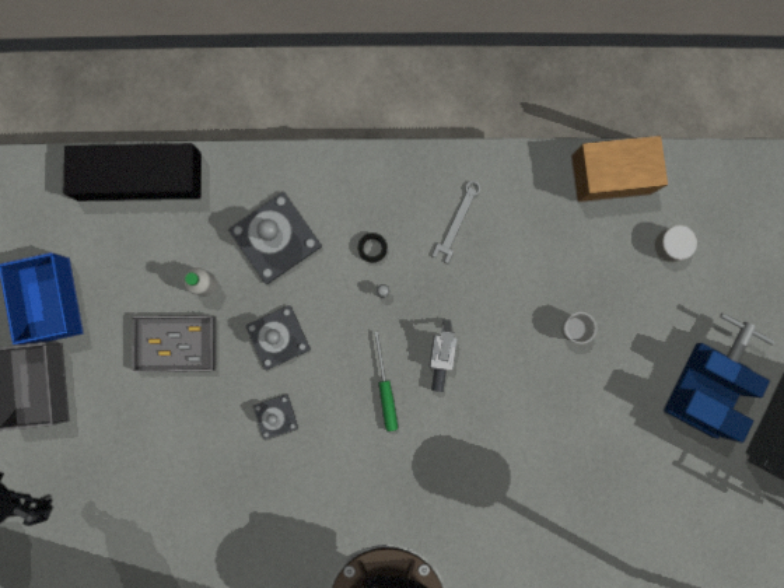

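The scene picture (784x588) shows the coupler at (337,278). Three things could be taken for the stand: large at (522,430), middle at (525,325) and small at (532,268). In the top view these are coupler (443,355), and stands (275,238), (278,338) and (275,416). Other small ball studs could confuse too: the spare stud is at (383,290). I choose the middle one and check it close up.

```bash
python3 - <<'E'
from h import *
f=load('top'); g=load('scene')
def crop(f,x,y,w,h,s=5): return cv2.resize(f['pixels'][y:y+h,x:x+w,::-1],None,fx=s,fy=s,interpolation=cv2.INTER_CUBIC)
a=crop(f,165,210,70,60);b=crop(f,285,220,60,60)
c=crop(g,335,190,80,70,4);d=crop(g,210,165,60,70,4)
top=np.hstack([a,b]); bot=np.hstack([c,d]); 
W=max(top.shape[1],bot.shape[1]); im=np.zeros((top.shape[0]+bot.shape[0],W,3),np.uint8)
im[:300,:top.shape[1]]=top; im[300:,:bot.shape[1]]=bot
cv2.imwrite('pics/crop1.png',im)
P=cloud(f)
# stand: plate corners & ball
for (x,y,w,h) in [(172,210,55,60),(300,222,35,65)]:
    S=P[y:y+h,x:x+w].reshape(-1,3)
    for lo,hi in[(.006,.02),(.02,.036),(.036,.06),(.06,.085),(.085,.11),(.11,.15)]:
        m=(S[:,2]>lo)&(S[:,2]<hi)
        if m.sum()>3: print(lo,hi,m.sum(),S[m].mean(0).round(4),np.ptp(S[m],0).round(3),np.median(S[m,2]).round(4))
# block top rect
m=((P[...,2]>.036)&(P[...,2]<.052)); mm=np.zeros(m.shape,np.uint8); mm[222:287,300:335]=m[222:287,300:335]
pts=P[mm>0][:,:2].astype(np.float32); print(cv2.minAreaRect(pts))
# plate rect
mm=np.zeros(m.shape,bool); mm[210:270,172:227]=1; mm&=(P[...,2]>.006)
print(cv2.minAreaRect(P[mm][:,:2].astype(np.float32)))
Q=cloud(g); mm=np.zeros(m.shape,bool); mm[195:260,340:405]=1
for lo,hi in[(.006,.018),(.05,.11),(.11,.15)]:
    k=mm&(Q[...,2]>lo)&(Q[...,2]<hi)
    if k.sum(): print('scene',lo,k.sum(),Q[k].mean(0),Q[k].min(0),Q[k].max(0))
E
```

```text
0.006 0.02 911 [0.5368 0.2097 0.0118] [0.168 0.15  0.014] 0.0117
0.02 0.036 11 [0.5458 0.2116 0.022 ] [0.092 0.106 0.004] 0.0216
0.036 0.06 13 [0.5373 0.2175 0.0582] [0.052 0.046 0.005] 0.058
0.06 0.085 276 [0.5369 0.2125 0.0649] [0.057 0.06  0.025] 0.0644
0.085 0.11 93 [0.5376 0.2125 0.0928] [0.027 0.027 0.015] 0.0931
0.006 0.02 68 [ 0.499  -0.1184  0.0092] [0.181 0.097 0.014] 0.0079
0.02 0.036 156 [ 0.4637 -0.1097  0.0289] [0.14  0.042 0.016] 0.0294
0.036 0.06 304 [ 0.5011 -0.1161  0.0455] [0.133 0.051 0.024] 0.0445
0.06 0.085 142 [ 0.5228 -0.1205  0.0719] [0.062 0.035 0.024] 0.0718
((0.4930839538574219, -0.11586043983697891), (0.044237926602363586, 0.13469165563583374), 81.19429016113281)
((0.537440836429596, 0.14697201550006866), (0.27992963790893555, 0.16454623639583588), 87.17933654785156)
scene 0.006 1340 [0.52750306 0.21415677 0.01127473] [0.375743   0.14867536 0.00601632] [0.60501553 0.27764911 0.01793881]
scene 0.05 416 [0.54687853 0.21299399 0.07200068] [0.51515263 0.18451388 0.05768185] [0.5707376  0.24176272 0.09689683]
```

View pics/crop1.png

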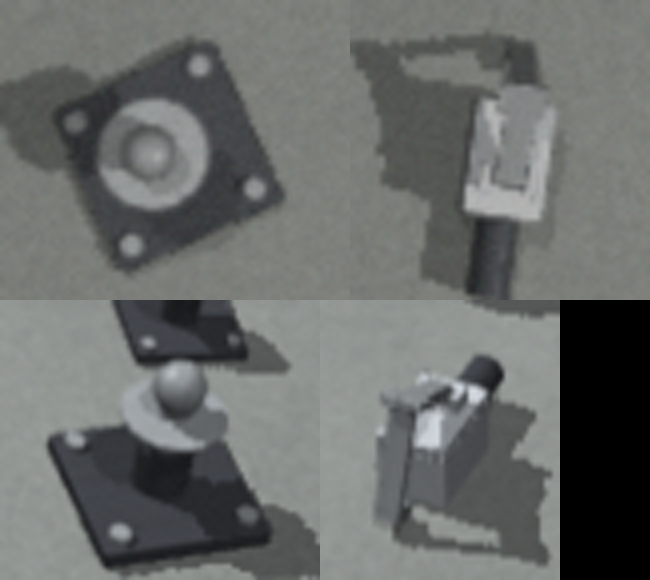

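Crop 1 confirms the middle stand: flange about 60 mm wide, with the ball at crop (150,153). The coupler's block-top corners are at crop (480,97), (555,103), (540,220) and (463,213). Its stub points down the picture (−x) and the raised lever points to +x.

```bash
python3 - <<'E'
from h import *
f=load('top')
c=np.array([(480,97),(555,103),(540,220),(463,213)],float); c=(c-[350,0])/5+[285,220]-.4
W=ray_z(f,c,.044); print(W.round(4))
a=(W[0]+W[1])/2;b=(W[2]+W[3])/2
print('len',np.linalg.norm(a-b),'wid',np.linalg.norm(W[0]-W[1]),np.linalg.norm(W[2]-W[3]),'yaw',np.degrees(np.arctan2(*(a-b)[1::-1])))
P=cloud(f)
for lo,hi in[(.0415,.047)]:
    mm=np.zeros(P.shape[:2],bool); mm[232:270,302:333]=1
    mm&=(P[...,2]>lo)&(P[...,2]<hi); S=P[mm]; r=cv2.minAreaRect(S[:,:2].astype(np.float32)); print('blk',mm.sum(),r)
mm=np.zeros(P.shape[:2],bool); mm[262:290,300:333]=1; mm&=(P[...,2]>.024)&(P[...,2]<.036); S=P[mm]
u,s,v=np.linalg.svd(S[:,:2]-S[:,:2].mean(0)); print('stub',S.mean(0),S.min(0),S.max(0),np.degrees(np.arctan2(v[0,1],v[0,0])))
mm=np.zeros(P.shape[:2],bool); mm[225:270,302:333]=1; mm&=(P[...,2]>.053); S=P[mm]
u,s,v=np.linalg.svd(S[:,:2]-S[:,:2].mean(0)); print('lever',S.mean(0),S.max(0),np.degrees(np.arctan2(v[0,1],v[0,0])))
t=np.radians(-8.5); m=(W.mean(0)); print('origin',m,'grip',m[:2]-.006*np.array([np.cos(t),np.sin(t)]))
s=state();print(s['tool_pos'],np.degrees(s['ee_rot']))
E
```

```text
[[ 0.5372 -0.1021  0.044 ]
 [ 0.5333 -0.1436  0.044 ]
 [ 0.4689 -0.1342  0.044 ]
 [ 0.4734 -0.0917  0.044 ]]
len 0.064877060991239 wid 0.04168799290959082 0.042721074779386484 yaw -8.81140497455656
blk 146 ((0.5140187740325928, -0.11907345056533813), (0.04404833912849426, 0.08633894473314285), 81.65120697021484)
stub [ 0.44930106 -0.10861915  0.02978669] [ 0.42590093 -0.12319373  0.02422381] [ 0.47075375 -0.09431003  0.03588114] 171.88577257694794
lever [ 0.51825358 -0.11752407  0.09959221] [0.5504383  0.00848653 1.49181952] -53.44694450926556
origin [ 0.50320434 -0.11789054  0.044     ] grip [ 0.49727025 -0.11700369]
[0.28357513 0.61209102 0.24916611] [ 1.79914724e+02 -9.59476094e-03 -2.48590516e+01]
```

```bash
cat >> h.py <<'E'
from scipy.spatial.transform import Rotation as Ro
def need(p,yaw):
    s=state(); R=Ro.from_euler('xyz',s['ee_rot']); T=Ro.from_euler('xyz',[np.pi,0,np.radians(yaw)])
    print('t',round(s['clock'],2),'pos',s['tool_pos'].round(4),'rot',np.degrees(s['ee_rot']).round(2),'F',s['ft_force'].round(2),'w',round(s['width']*8.54,2),'gf',round(s['gripper_force'],1))
    print('shift cm',(R.inv().apply(np.array(p)-s['tool_pos'])*100).round(2),'turn deg',np.degrees((R.inv()*T).as_rotvec()).round(2))
E
python3 -m handwheel '[[[2,2.3,0,0,0,-2],[5.9,6.8,0,0,0,-6],[9.9,11.3,0,0,0,-10],[13.8,15.8,0,0,0,-14],[17.8,20.3,0,0,0,-16.4]]]' 8.5
python3 -c "from h import *; need([.4975,-.117,.15],-8.5)"
```

```text
clock: 0.72
tool_pos: [0.36, 0.3514, 0.2498]
ee_rot: [3.141, 0.0, -0.145]
ft_force: [2.7, 0.2, 0.3]
width: 0.992
gripper_force: 0.0
t 0.72 pos [0.36   0.3514 0.2498] rot [179.98   0.    -8.33] F [2.69 0.21 0.31] w 8.47 gf 0.0
shift cm [20.39 44.35  9.99] turn deg [0.02 0.   0.17]
```

```bash
python3 -m handwheel '[[[2.5,5.4,0,0,0,0],[5,10.9,0,0,0,0],[7.5,16.3,0,0,0,0],[10,21.8,0,0,0,0],[12.5,27.2,0,0,0,0]]]' && python3 -m handwheel '[[[2.5,5.4,0,0,0,0],[5,10.9,2,0,0,0],[7,15.2,4,0,0,0],[7.7,16.8,7,0,0,0],[7.7,16.8,8,0,0,0]]]'
python3 - <<'E'
from h import *
need([.4975,-.117,.036],-8.5)
for n in('top','scene'):
    f=grab(n)
    x,y,w,h=(270,200,90,90) if n=='top' else (170,110,140,140)
    cv2.imwrite(f'pics/{n}1.png',cv2.resize(f['pixels'][y:y+h,x:x+w,::-1],(560,560),interpolation=cv2.INTER_CUBIC))
E
```

```text
clock: 1.35
tool_pos: [0.4435, 0.0641, 0.2502]
ee_rot: [-3.141, -0.0, -0.147]
ft_force: [0.5, -0.4, -0.3]
width: 0.995
gripper_force: 0.0
clock: 1.98
tool_pos: [0.4938, -0.1128, 0.1679]
ee_rot: [3.141, 0.004, -0.15]
ft_force: [-0.1, 0.1, 0.5]
width: 0.992
gripper_force: 0.0
t 1.98 pos [ 0.4938 -0.1128  0.1679] rot [179.95   0.21  -8.62] F [-0.06  0.12  0.52] w 8.47 gf 0.0
shift cm [ 0.48  0.35 13.19] turn deg [ 0.05  0.21 -0.12]
```

View pics/scene1.png

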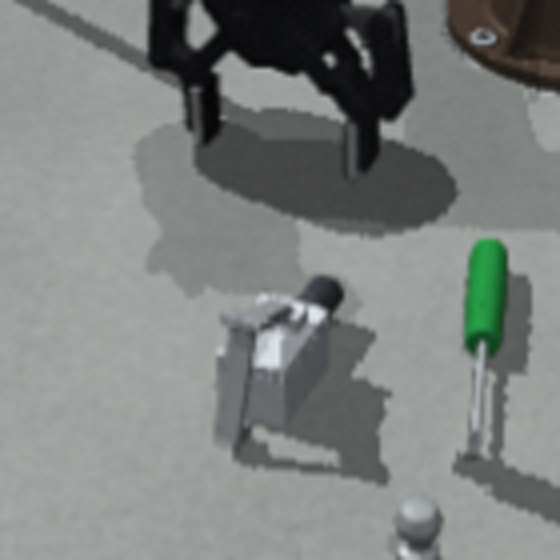

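The picture shows the gripper squarely above the coupler at (270,360), fingers at (205,120) and (360,150), astride its y sides. The screwdriver is clear.

```bash
python3 -m handwheel '[[[0.3,0.2,2,0,0.2,0],[0.5,0.35,5,0,0.2,0],[0.5,0.35,8,0,0.2,0],[0.5,0.35,10.5,0,0.2,0],[0.5,0.35,12,0,0.2,0]]]'
python3 -c "from h import *; need([.4975,-.117,.036],-8.5)"
```

```text
clock: 2.7
tool_pos: [0.5, -0.1146, 0.0501]
ee_rot: [-3.141, -0.004, -0.146]
ft_force: [0.5, -0.0, 0.5]
width: 0.995
gripper_force: 0.0
t 2.7 pos [ 0.5    -0.1146  0.0501] rot [-179.99   -0.24   -8.35] F [ 0.45 -0.03  0.55] w 8.5 gf 0.0
shift cm [-0.21  0.27  1.41] turn deg [-0.01 -0.24  0.15]
```

```bash
python3 -m handwheel '[[[-0.2,0.2,0.6,0,-0.2,0.1],[-0.2,0.2,1.2,0,-0.2,0.1],[-0.2,0.2,1.3,0,-0.2,0.1],[-0.2,0.2,1.3,0,-0.2,0.1],[-0.2,0.2,1.3,0,-0.2,0.1]]]'
python3 -c "from h import *; need([.4975,-.117,.036],-8.5)"
python3 -c "from h import *; need([.4975,-.117,.036],-8.5)"
```

```text
clock: 3.32
tool_pos: [0.4975, -0.1174, 0.0374]
ee_rot: [-3.141, -0.001, -0.149]
ft_force: [0.1, 0.4, 0.1]
width: 0.994
gripper_force: 0.0
t 3.33 pos [ 0.4975 -0.1174  0.0374] rot [-1.7999e+02 -4.0000e-02 -8.5600e+00] F [0.05 0.42 0.14] w 8.49 gf 0.0
shift cm [-0.   -0.04  0.14] turn deg [-0.01 -0.04 -0.06]
t 3.33 pos [ 0.4975 -0.1174  0.0374] rot [-1.7999e+02 -4.0000e-02 -8.5600e+00] F [0.05 0.42 0.14] w 8.49 gf 0.0
shift cm [-0.   -0.04  0.14] turn deg [-0.01 -0.04 -0.06]
```

Good. Close the grip on the 44 mm block.

```bash
python3 -m handwheel '[[[0,0,0.1,0,0,0],[0,0,0.1,0,0,0],[0,0,0.1,0,0,0],[0,0,0.1,0,0,0],[0,0,0.1,0,0,0]]]' 3.8
python3 -m handwheel '[[[0,0,0,0,0,0],[0,0,0,0,0,0],[0,0,-0.5,0,0,0],[0,0,-1.5,0,0,0],[0,0,-3,0,0,0]]]' 
python3 -c "from h import *; need([.4975,-.117,.036],-8.5)"
```

```text
clock: 3.95
tool_pos: [0.4974, -0.1173, 0.0363]
ee_rot: [-3.142, -0.0, -0.149]
ft_force: [-1.4, 1.1, 5.4]
width: 0.504
gripper_force: 61.9
clock: 4.58
tool_pos: [0.4966, -0.1175, 0.0663]
ee_rot: [3.141, 0.001, -0.15]
ft_force: [-0.3, 0.2, -5.6]
width: 0.505
gripper_force: 61.9
t 4.58 pos [ 0.4966 -0.1175  0.0663] rot [ 1.7998e+02  8.0000e-02 -8.5700e+00] F [-0.34  0.15 -5.59] w 4.31 gf 61.9
shift cm [ 0.08 -0.06  3.03] turn deg [ 0.02  0.08 -0.07]
```

```bash
python3 -m handwheel '[[[0,0,-3,0,0,0],[0,0,-7,0,0,0],[-0.1,-2,-11,0,0,0],[-0.2,-5.5,-12.4,0,0,0],[-0.5,-10.5,-12.4,0,0,0]]]' 
python3 -m handwheel '[[[-0.2,-5,0,0,0,0],[-0.5,-11,0,0,0,0],[-0.7,-16,0,0,0,0],[-0.9,-20,0,0,0,0],[-1,-22.7,0,0,0,0]]]' 
python3 -c "from h import *; need([.531,.2134,.17],-8.5)"
```

```text
clock: 5.2
tool_pos: [0.5085, -0.0122, 0.1927]
ee_rot: [-3.14, -0.004, -0.151]
ft_force: [1.5, 0.1, -6.4]
width: 0.503
gripper_force: 62.5
clock: 5.82
tool_pos: [0.5315, 0.2149, 0.1906]
ee_rot: [-3.141, -0.0, -0.148]
ft_force: [0.1, -0.2, -5.2]
width: 0.503
gripper_force: 62.6
t 5.83 pos [0.5315 0.2149 0.1906] rot [-179.98   -0.     -8.49] F [ 0.08 -0.23 -5.24] w 4.3 gf 62.6
shift cm [-0.03  0.16  2.06] turn deg [-0.02 -0.    0.01]
```

```bash
python3 -m handwheel '[[[0,0.1,1,0,0,0],[0,0.1,2,0,0,0],[0,0.1,2.8,0,0,0],[0,0.1,2.8,0,0,0],[0,0.1,2.8,0,0,0]]]' 
python3 - <<'E'
from h import *
need([.531,.2134,.16],-8.5)
f=grab('scene'); x,y,w,h=335,140,90,110
cv2.imwrite('pics/sc2.png',cv2.resize(f['pixels'][y:y+h,x:x+w,::-1],(486,594),interpolation=cv2.INTER_CUBIC))
s=state(); R=Ro.from_euler('xyz',s['ee_rot']); o=s['tool_pos']+R.apply([.006,0,.036])
print('socket by TCP',o)
L=R.as_matrix()@np.diag([1,-1,-1]) # coupler axes
for c in [(.032,.022,0),(.032,-.022,0),(-.032,.022,0),(.032,.022,.044),(.032,-.022,.044),(-.032,.022,.044)]:
    print(c,((proj(f,o+L@np.array(c))[0]-[x-.5,y-.5])*5.4).round(0))
print('ball c',((proj(f,[.537,.2125,.0825])[0]-[x-.5,y-.5])*5.4).round(0))
E
```

```text
clock: 6.45
tool_pos: [0.5319, 0.2119, 0.1623]
ee_rot: [-3.141, -0.0, -0.15]
ft_force: [1.0, 0.2, -5.4]
width: 0.504
gripper_force: 62.6
t 6.45 pos [0.5319 0.2119 0.1623] rot [-1.7999e+02 -2.0000e-02 -8.5800e+00] F [ 1.05  0.18 -5.45] w 4.3 gf 62.6
shift cm [-0.11 -0.14  0.23] turn deg [-0.01 -0.02 -0.08]
socket by TCP [0.5379068  0.21111763 0.12642083]
(0.032, 0.022, 0) [299. 363.]
(0.032, -0.022, 0) [186. 334.]
(-0.032, 0.022, 0) [327. 266.]
(0.032, 0.022, 0.044) [322. 272.]
(0.032, -0.022, 0.044) [204. 243.]
(-0.032, 0.022, 0.044) [349. 177.]
ball c [242. 383.]
```

View pics/sc2.png

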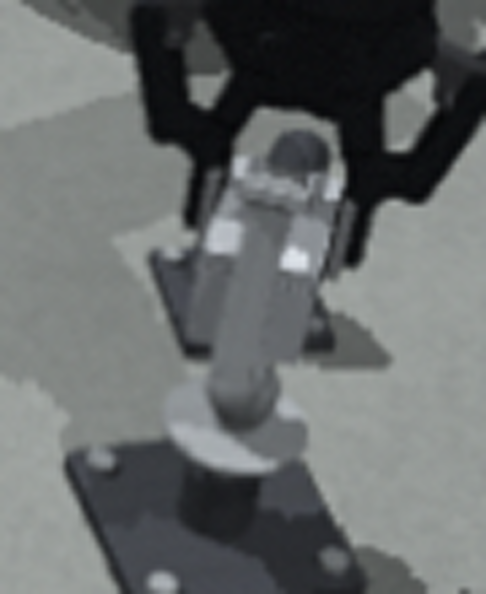

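The hanging coupler's rim corners sit at (300,362) and (190,343), close to the TCP-based prediction. The ball sits near (244,393), a little lower than predicted. I'll fit spheres and the flange from both depth images.

```bash
python3 - <<'E'
from h import *
from scipy.optimize import least_squares
for n in('top','scene'):
    f=load(n);P=cloud(f).reshape(-1,3); 
    m=(np.hypot(P[:,0]-.537,P[:,1]-.2125)<.018)&(P[:,2]>.072)&(P[:,2]<.105); S=P[m]
    r=least_squares(lambda c:np.linalg.norm(S-c,axis=1)-.015,[.537,.2125,.082],loss='soft_l1',f_scale=.001)
    print(n,'ball',m.sum(),r.x.round(4),np.sqrt(np.mean(r.fun**2)).round(4))
    m=(np.hypot(P[:,0]-.537,P[:,1]-.2125)<.045)&(P[:,2]>.055)&(P[:,2]<.070); S=P[m]
    print(' flange',m.sum(),S.mean(0).round(4),np.median(S[:,2]).round(4),S.min(0).round(4),S.max(0).round(4), 'edge',cv2.minEnclosingCircle(S[:,:2].astype(np.float32)))
f=load('scene');P=cloud(f)
# coupler block end face / top: points in front
s=state();R=Ro.from_euler('xyz',s['ee_rot']).as_matrix()@np.diag([1,-1,-1]);o=s['tool_pos']+R@[.006,0,-.036]
Q=(P.reshape(-1,3)-o)@R
m=(abs(Q[:,0])<.1)&(abs(Q[:,1])<.03)&(Q[:,2]>-.01)&(Q[:,2]<.1);Q=Q[m]
e=Q[(abs(Q[:,0]-.032)<.008)&(Q[:,2]>.004)&(Q[:,2]<.038)&(abs(Q[:,1])>.012)];print('end face x (.032)',len(e),np.median(e[:,0]),e[:,1].min(),e[:,1].max(), e[:,2].min(), 'tilt',np.polyfit(e[:,2],e[:,0],1))
e=Q[(abs(Q[:,1]-.022)<.005)&(Q[:,2]<.04)&(Q[:,2]>.004)&(Q[:,0]<.028)];print('side y (.022)',len(e),np.median(e[:,1]) if len(e) else 0)
E
```

```text
top ball 97 [0.5376 0.2138 0.0824] 0.0022
 flange 271 [0.5372 0.2128 0.0643] 0.0644 [0.508  0.1838 0.0556] [0.5654 0.2446 0.0699] edge ((0.5378344655036926, 0.21419468522071838), 0.030544118955731392)
scene ball 83 [0.5393 0.2123 0.0824] 0.0013
 flange 284 [0.5466 0.2132 0.0641] 0.0641 [0.5152 0.1845 0.0579] [0.5693 0.2416 0.0697] edge ((0.5397871136665344, 0.21388986706733704), 0.030120231211185455)
end face x (.032) 130 0.03393459210980002 -0.021060288271204042 0.02179564482183163 0.004500135074008207 tilt [0.01350127 0.03326792]
side y (.022) 26 0.02335928775373189
```

```bash
python3 -m handwheel '[[[0,-0.2,0.5,0,0,0],[0,-0.2,1,0,0,0],[0,-0.2,1.5,0,0,0],[0,-0.2,1.5,0,0,0],[0,-0.2,1.5,0,0,0]]]'; python3 -m handwheel '[[[0,0,0,0,0,0],[0,0,0,0,0,0],[0,0,0,0,0,0],[0,0,0,0,0,0],[0,0,0,0,0,0]]]' 
python3 -c "from h import *; need([.5318,.2142,.118],-8.5)"
```

```text
clock: 7.12
tool_pos: [0.532, 0.2142, 0.147]
ee_rot: [3.142, -0.0, -0.149]
ft_force: [-0.9, -0.1, -5.5]
width: 0.503
gripper_force: 62.7
clock: 7.75
tool_pos: [0.5319, 0.2142, 0.147]
ee_rot: [-3.142, -0.0, -0.149]
ft_force: [1.7, -0.1, -5.4]
width: 0.502
gripper_force: 62.7
t 7.75 pos [0.5319 0.2142 0.147 ] rot [-180.     -0.     -8.55] F [ 1.72 -0.1  -5.39] w 4.29 gf 62.7
shift cm [-0.01 -0.    2.9 ] turn deg [-0.   -0.   -0.05]
```

```bash
python3 -m handwheel '[[[0,0,0.4,0,0,0],[0,0,0.8,0,0,0],[0,0,1.2,0,0,0],[0,0,1.6,0,0,0],[0,0,1.8,0,0,0]]]'; python3 -m handwheel '[[[0,0,0.2,0,0,0],[0,0,0.4,0,0,0],[0,0,0.6,0,0,0],[0,0,0.8,0,0,0],[0,0,1.0,0,0,0]]]' 
python3 -c "from h import *; need([.5318,.2142,.1004],-8.5)"
```

```text
clock: 8.38
tool_pos: [0.5318, 0.2141, 0.1286]
ee_rot: [3.141, 0.0, -0.149]
ft_force: [0.0, 0.1, -4.8]
width: 0.503
gripper_force: 62.7
clock: 9.0
tool_pos: [0.5319, 0.2142, 0.1189]
ee_rot: [-3.142, -0.0, -0.149]
ft_force: [1.1, 0.4, -6.3]
width: 0.499
gripper_force: 62.7
t 9.0 pos [0.5319 0.2142 0.1189] rot [-180.     -0.     -8.55] F [ 1.08  0.39 -6.32] w 4.27 gf 62.7
shift cm [-0.01  0.    1.85] turn deg [-0.   -0.   -0.05]
```

```bash
python3 -m handwheel '[[[0,0,0.1,0,0,0],[0,0,0.2,0,0,0],[0,0,0.3,0,0,0],[0,0,0.4,0,0,0],[0,0,0.5,0,0,0]]]'; python3 -m handwheel '[[[0,0,0.1,0,0,0],[0,0,0.2,0,0,0],[0,0,0.3,0,0,0],[0,0,0.4,0,0,0],[0,0,0.5,0,0,0]]]'
```

```text
clock: 9.62
tool_pos: [0.5322, 0.2143, 0.1143]
ee_rot: [-3.141, -0.001, -0.149]
ft_force: [-1.8, -0.6, -0.8]
width: 0.498
gripper_force: 63.1
clock: 10.25
tool_pos: [0.5326, 0.2146, 0.1101]
ee_rot: [-3.14, -0.002, -0.149]
ft_force: [-3.2, -0.3, 8.6]
width: 0.505
gripper_force: 64.2
```

```bash
python3 -m handwheel '[[[0,0,0.1,0,0,0],[0,0,0.2,0,0,0],[0,0,0.3,0,0,0],[0,0,0.4,0,0,0],[0,0,0.4,0,0,0]]]'; python3 -m handwheel '[[[0,0,0.1,0,0,0],[0,0,0.2,0,0,0],[0,0,0.3,0,0,0],[0,0,0.3,0,0,0],[0,0,0.3,0,0,0]]]'
```

```text
clock: 10.88
tool_pos: [0.5325, 0.2149, 0.1059]
ee_rot: [-3.14, -0.001, -0.149]
ft_force: [-2.2, 1.8, 4.5]
width: 0.502
gripper_force: 64.2
clock: 11.5
tool_pos: [0.5321, 0.2144, 0.1017]
ee_rot: [-3.141, -0.0, -0.149]
ft_force: [0.1, 3.3, -2.7]
width: 0.504
gripper_force: 63.3
```

```bash
python3 -m handwheel '[[[0,0,0.05,0,0,0],[0,0,0.1,0,0,0],[0,0,0.15,0,0,0],[0,0,0.15,0,0,0],[0,0,0.15,0,0,0]]]'
```

```text
clock: 12.12
tool_pos: [0.5319, 0.214, 0.1005]
ee_rot: [3.141, 0.0, -0.149]
ft_force: [0.9, 1.7, -0.7]
width: 0.5
gripper_force: 63.4
```

```bash
python3 -m handwheel '[[[0,0,0.03,0,0,0],[0,0,0.06,0,0,0],[0,0,0.06,0,0,0],[0,0,0.06,0,0,0],[0,0,0.06,0,0,0]]]'; python3 -m handwheel '[[[0,0,0.02,0,0,0],[0,0,0.04,0,0,0],[0,0,0.04,0,0,0],[0,0,0.04,0,0,0],[0,0,0.04,0,0,0]]]'
```

```text
clock: 12.75
tool_pos: [0.5319, 0.214, 0.1001]
ee_rot: [3.141, -0.0, -0.149]
ft_force: [-2.1, 0.3, 5.6]
width: 0.503
gripper_force: 63.8
clock: 13.38
tool_pos: [0.5319, 0.214, 0.1]
ee_rot: [3.141, -0.0, -0.149]
ft_force: [-3.4, 1.1, 8.8]
width: 0.503
gripper_force: 64.2
```

```bash
python3 -m handwheel '[[[0,0,0.02,0,0,0],[0,0,0.04,0,0,0],[0,0,0.04,0,0,0],[0,0,0.04,0,0,0],[0,0,0.04,0,0,0]]]'; python3 -c "from h import *; need([.5318,.2142,.1004],-8.5)"
```

```text
clock: 14.0
tool_pos: [0.5319, 0.214, 0.0999]
ee_rot: [3.142, -0.0, -0.149]
ft_force: [-4.4, 0.5, 9.9]
width: 0.505
gripper_force: 64.5
t 14.0 pos [0.5319 0.214  0.0999] rot [ 1.80e+02 -1.00e-02 -8.54e+00] F [-4.37  0.51  9.87] w 4.31 gf 64.5
shift cm [-0.01 -0.02 -0.05] turn deg [ 0.   -0.01 -0.04]
```

The rim is home (force builds against a hard stop at the expected 64 mm). Release and rise straight up.

```bash
python3 -m handwheel '[[[0,0,0,0,0,0],[0,0,0,0,0,0],[0,0,0,0,0,0],[0,0,0,0,0,0],[0,0,0,0,0,0]]]' 8.5; python3 -m handwheel '[[[0,0,-0.5,0,0,0],[0,0,-2,0,0,0],[0,0,-4.5,0,0,0],[0,0,-7.5,0,0,0],[0,0,-10,0,0,0]]]';  python3 -m handwheel '[[[0,0,-1,0,0,0],[-1,0,-2,0,0,0],[-4,0,-3,0,0,0],[-9,0,-3,0,0,0],[-12,0,-3,0,0,0]]]' 0
python3 - <<'E'
from h import *
need([.5318,.2142,.2],-8.5)
s=[]
for n in('top','scene'):
    f=grab(n); x,y,w,h=(165,200,70,80) if n=='top' else (325,150,90,103)
    s.append(cv2.resize(f['pixels'][y:y+h,x:x+w,::-1],(392,448),interpolation=cv2.INTER_CUBIC))
    P=cloud(f).reshape(-1,3)
    d=P-[.5377,.2133,0]; t=np.radians(-8.5); c,q=np.cos(t),np.sin(t); Q=np.c_[d[:,0]*c+d[:,1]*q,-d[:,0]*q+d[:,1]*c,d[:,2]-.0644]
    m=(abs(Q[:,1])<.015)&(Q[:,0]>-.02)&(Q[:,0]<.09)&(Q[:,2]>.05)&(Q[:,2]<.1);A=Q[m]
    for a in np.arange(-.02,.09,.01):
        B=A[(A[:,0]>=a)&(A[:,0]<a+.01)]
        if len(B): print(n,round(a,3),len(B),np.median(B[:,1]).round(4),np.median(B[:,2]).round(4),B[:,2].max().round(4))
    m=(abs(Q[:,0])<.05)&(abs(Q[:,1])<.03)&(Q[:,2]>.0405)&(Q[:,2]<.048); print('blk',m.sum(),np.median(Q[m],0).round(4),Q[m].min(0),Q[m].max(0))
cv2.imwrite('pics/seat.png',np.hstack(s))
E
```

```text
clock: 14.62
tool_pos: [0.5319, 0.2141, 0.099]
ee_rot: [3.141, 0.0, -0.149]
ft_force: [0.5, -0.3, 0.7]
width: 0.996
gripper_force: 0.0
clock: 15.25
tool_pos: [0.5322, 0.2143, 0.2016]
ee_rot: [-3.14, -0.001, -0.149]
ft_force: [-0.3, 0.5, 0.6]
width: 0.995
gripper_force: 0.0
clock: 15.88
tool_pos: [0.4109, 0.2315, 0.2286]
ee_rot: [3.141, 0.001, -0.149]
ft_force: [-0.0, 0.9, 0.5]
width: 0.002
gripper_force: 0.0
t 15.88 pos [0.4109 0.2315 0.2286] rot [ 1.7996e+02  6.0000e-02 -8.5500e+00] F [-0.02  0.93  0.47] w 0.02 gf 0.0
shift cm [12.22 -0.09  2.85] turn deg [ 0.04  0.06 -0.05]
top -0.02 27 -0.0023 0.0559 0.0613
top -0.01 36 -0.001 0.0606 0.0677
top 0.0 26 -0.0004 0.0654 0.071
top 0.01 23 -0.0001 0.0696 0.0746
top 0.02 34 -0.0006 0.0747 0.0826
top 0.03 41 -0.0006 0.079 0.0854
top 0.04 23 -0.001 0.0603 0.0834
top 0.05 2 -0.0062 0.0505 0.0507
blk 209 [-0.0041 -0.0053  0.0441] [-0.03248231 -0.02194798  0.04051556] [0.04852107 0.02225465 0.04798558]
scene -0.02 6 -0.0002 0.0537 0.0557
scene -0.01 26 0.0042 0.0536 0.0599
scene 0.0 13 0.0021 0.0624 0.0656
scene 0.01 10 -0.0019 0.0679 0.0703
scene 0.02 10 0.0008 0.0732 0.0754
scene 0.03 15 -0.0011 0.0774 0.0796
scene 0.04 115 -0.0003 0.0689 0.0824
scene 0.05 12 0.0003 0.0526 0.0585
blk 185 [0.0117 0.0098 0.0424] [-0.02833577 -0.02082491  0.04052156] [0.03580942 0.02194098 0.04650908]
```

View pics/seat.png

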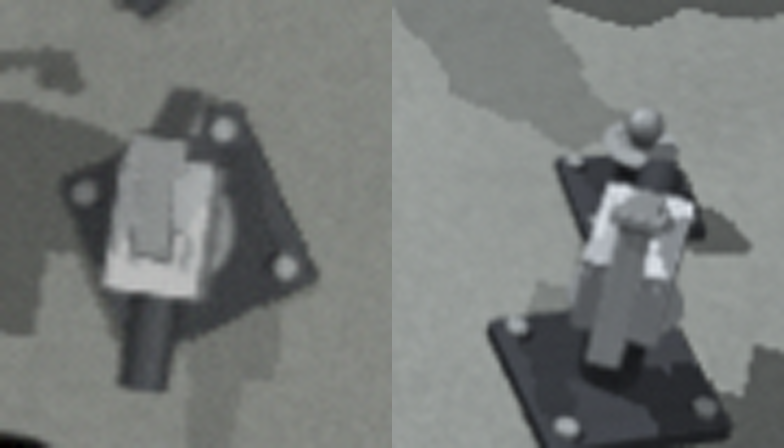

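The picture shows the coupler upright on the middle stand, rim on the flange (block top 44 mm above it). The lever is raised: pad in the top view at (155,165), in the scene view at (643,212). Next I press the pad with the shut fingers.

```bash
python3 -m handwheel '[[[3,0,0,0,0,0],[8,0,0,0,0,0],[13,-0.1,1,0,0,0],[16,-0.1,2.5,0,0,0],[16.5,-0.1,3.9,0,0,0]]]'; python3 -m handwheel '[[[0,0,0.5,0,0,0],[0,0,1,0,0,0],[0,0,1.4,0,0,0],[0,0,1.6,0,0,0],[0,0,1.8,0,0,0]]]'; python3 -c "from h import *; need([.5743,.2078,.1424],-8.5)"
```

```text
clock: 16.6
tool_pos: [0.5778, 0.2076, 0.188]
ee_rot: [3.14, 0.002, -0.151]
ft_force: [-1.6, -0.3, -0.4]
width: 0.0
gripper_force: 0.0
clock: 17.23
tool_pos: [0.5765, 0.2087, 0.1725]
ee_rot: [-3.141, -0.001, -0.149]
ft_force: [-0.2, -0.3, 0.5]
width: -0.002
gripper_force: 0.0
t 17.23 pos [0.5765 0.2087 0.1725] rot [-1.7997e+02 -3.0000e-02 -8.5300e+00] F [-0.17 -0.33  0.49] w -0.02 gf 0.0
shift cm [-0.21  0.12  3.01] turn deg [-0.03 -0.03 -0.03]
```

```bash
python3 -m handwheel '[[[-0.1,0.1,0.2,0,0,0],[-0.2,0.1,0.5,0,0,0],[-0.2,0.1,0.7,0,0,0],[-0.2,0.1,0.9,0,0,0],[-0.2,0.1,1.1,0,0,0]]]'; python3 -m handwheel '[[[0,0,0.2,0,0,0],[0,0,0.4,0,0,0],[0,0,0.6,0,0,0],[0,0,0.8,0,0,0],[0,0,1.0,0,0,0]]]'
```

```text
clock: 17.85
tool_pos: [0.5755, 0.2078, 0.1618]
ee_rot: [-3.141, -0.002, -0.149]
ft_force: [3.3, -2.4, 4.4]
width: -0.002
gripper_force: 2.3
clock: 18.48
tool_pos: [0.5742, 0.2078, 0.1508]
ee_rot: [3.141, 0.0, -0.149]
ft_force: [0.9, -0.0, 3.6]
width: -0.004
gripper_force: 1.3
```

```bash
python3 -m handwheel '[[[0,0,0.15,0,0,0],[0,0,0.3,0,0,0],[0,0,0.45,0,0,0],[0,0,0.6,0,0,0],[0,0,0.7,0,0,0]]]'; python3 -m handwheel '[[[0,0,0.05,0,0,0],[0,0,0.1,0,0,0],[0,0,0.15,0,0,0],[0,0,0.2,0,0,0],[0,0,0.2,0,0,0]]]'
```

```text
clock: 19.1
tool_pos: [0.5745, 0.2078, 0.144]
ee_rot: [-3.142, -0.0, -0.149]
ft_force: [2.3, -0.7, 2.8]
width: 0.002
gripper_force: 1.4
clock: 19.73
tool_pos: [0.5744, 0.2078, 0.142]
ee_rot: [3.142, 0.0, -0.149]
ft_force: [2.3, -0.4, 1.7]
width: 0.002
gripper_force: 1.3
```

```bash
python3 -m handwheel '[[[0,0,0.05,0,0,0],[0,0,0.1,0,0,0],[0,0,0.1,0,0,0],[0,0,0.1,0,0,0],[0,0,0.1,0,0,0]]]';python3 -m handwheel '[[[0,0,0.05,0,0,0],[0,0,0.05,0,0,0],[0,0,0.05,0,0,0],[0,0,0.05,0,0,0],[0,0,0.05,0,0,0]]]'
```

```text
clock: 20.35
tool_pos: [0.5744, 0.2078, 0.1411]
ee_rot: [3.142, 0.0, -0.149]
ft_force: [2.3, 0.4, 2.8]
width: -0.001
gripper_force: 1.2
clock: 20.98
tool_pos: [0.5745, 0.2078, 0.1406]
ee_rot: [3.142, -0.0, -0.149]
ft_force: [1.0, -1.1, 2.9]
width: -0.004
gripper_force: 1.6
```

```bash
python3 -m handwheel '[[[0,0,0.04,0,0,0],[0,0,0.08,0,0,0],[0,0,0.08,0,0,0],[0,0,0.08,0,0,0],[0,0,0.08,0,0,0]]]';python3 -m handwheel '[[[0,0,0.04,0,0,0],[0,0,0.06,0,0,0],[0,0,0.06,0,0,0],[0,0,0.06,0,0,0],[0,0,0.06,0,0,0]]]'
```

```text
clock: 21.6
tool_pos: [0.5746, 0.2078, 0.1403]
ee_rot: [-3.141, -0.001, -0.149]
ft_force: [2.0, -0.9, 7.8]
width: 0.001
gripper_force: 3.3
clock: 22.22
tool_pos: [0.5748, 0.2078, 0.1401]
ee_rot: [-3.141, -0.001, -0.149]
ft_force: [0.9, -1.2, 8.4]
width: 0.002
gripper_force: 4.4
```

The stop is reached at the expected height. One firm nudge more, then lift clear and look.

```bash
python3 -m handwheel '[[[0,0,0.04,0,0,0],[0,0,0.06,0,0,0],[0,0,0.06,0,0,0],[0,0,0.06,0,0,0],[0,0,0.06,0,0,0]]]';python3 -m handwheel '[[[0,0,-0.5,0,0,0],[0,0,-2,0,0,0],[0,0,-5,0,0,0],[-3,0,-8,0,0,0],[-8,0,-10,0,0,0]]]'; python3 -m handwheel '[[[-4,0,0,0,0,0],[-7,0,0,0,0,0],[-9,0,0,0,0,0],[-9,0,0,0,0,0],[-9,0,0,0,0,0]]]'
python3 - <<'E'
from h import *
s=[]
for n in('top','scene'):
    f=grab(n); x,y,w,h=(165,200,70,80) if n=='top' else (325,150,90,103)
    s.append(cv2.resize(f['pixels'][y:y+h,x:x+w,::-1],(392,448),interpolation=cv2.INTER_CUBIC))
    P=cloud(f).reshape(-1,3)
    d=P-[.5377,.2133,0]; t=np.radians(-8.5); c,q=np.cos(t),np.sin(t); Q=np.c_[d[:,0]*c+d[:,1]*q,-d[:,0]*q+d[:,1]*c,d[:,2]-.0644]
    A=Q[(abs(Q[:,1])<.012)&(Q[:,2]>.048)&(Q[:,2]<.1)]
    for a in (0,.01,.02,.03,.04):
        B=A[(A[:,0]>=a)&(A[:,0]<a+.01)]
        if len(B): print(n,a,len(B),np.median(B[:,2]).round(4))
    B=Q[(abs(Q[:,0])<.03)&(abs(Q[:,1])<.02)&(abs(Q[:,2]-.044)<.003)];print('blk',len(B),np.median(B[:,2]))
cv2.imwrite('pics/end.png',np.hstack(s))
E
```

```text
clock: 22.85
tool_pos: [0.5749, 0.2078, 0.1399]
ee_rot: [-3.141, -0.001, -0.149]
ft_force: [-0.4, -1.1, 11.4]
width: -0.003
gripper_force: 5.5
clock: 23.48
tool_pos: [0.4952, 0.2198, 0.2398]
ee_rot: [-3.141, -0.0, -0.151]
ft_force: [-1.1, 1.0, -0.0]
width: -0.002
gripper_force: 0.0
clock: 24.1
tool_pos: [0.4066, 0.2332, 0.2389]
ee_rot: [-3.141, -0.0, -0.149]
ft_force: [-0.1, -1.6, -0.3]
width: -0.001
gripper_force: 0.0
top 0 24 0.0574
top 0.01 27 0.0566
top 0.02 23 0.0579
top 0.03 38 0.0583
top 0.04 28 0.0566
blk 159 0.04348949822946804
scene 0 31 0.0564
scene 0.01 22 0.0562
scene 0.02 23 0.0559
scene 0.03 34 0.0562
scene 0.04 36 0.0564
blk 124 0.042396093244071675
```

View pics/end.png

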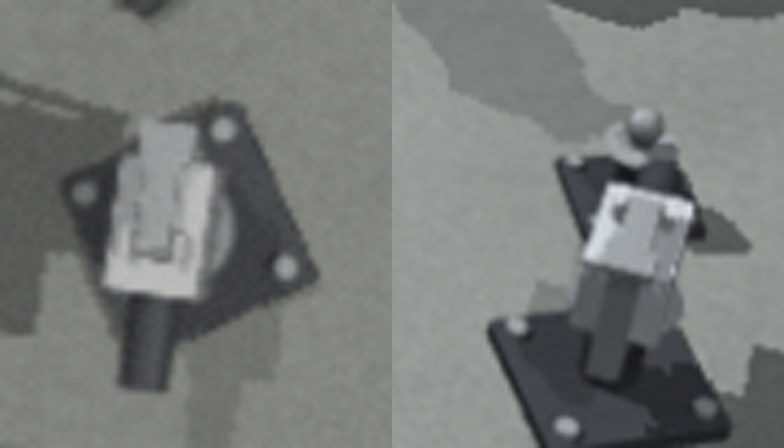

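The lever lies level (57 mm all along), its hook hangs under the flange at (610,340), the coupler is upright, and the robot is clear.

```bash
python3 -c "from cell import *; print(close_job())"
```

```text
the job is handed in; nothing more can be done
None
```

The coupler is home on the middle stand's ball with its latch lever pressed fully down and the gripper clear, and the job was handed in at about 24 s; no verdict came back.

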